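# One oiling stroke of the microtome

### The job

The slide ways of the microtome's head have just been oiled: work the oil in with one dry stroke. Pull the red lock lever back from the handwheel, take the wheel by its black handle and turn it slowly through exactly one full turn, clockwise as seen when facing the wheel (from the top the handle first goes away from the lock lever), until the handle is at the top again, then push the lock lever fully home so that the wheel is locked. Leave the things standing around where they are.

Things in the scene. Friction and masses are not known exactly. Their poses are not given: they have to be found in the camera images.
- microtome: Rotary microtome, fixed. Origin on the table straight below the middle of the handwheel; x runs from the operator's side (knife holder, lock lever) to the back, y from the wheel side into the machine, z up. In mm: base plate x -270..210, y -30..225, 30 high; white housing x -70..210, y 35..215, to z 290; knife holder with red guard x -250..-130, y 45..205, to z 165. Yaw -0.38 to 0.08 rad.
- wheel_centre (a point): Centre of the handwheel, 170 mm above the table: a dark grey disc 190 mm across, 24 mm thick, turning on the microtome's y axis and facing its -y, with a notch in the rim on the operator's side. A hub 56 mm across stands 26 mm proud of its outer face: an upright gripper meets wheel and hub when the handle is low, so lean the hand away from the wheel by about 40 degrees.
- handle_grip (a point): Middle of the wheel's black handle: a round grip 25 mm across, 50 mm long, along the microtome's -y, 68 mm from the wheel's axis. The point lies on its axis, 29 mm out from the wheel's outer face (the grip spans 4 to 54 mm out). The grip spins freely on its stud, so a hand can keep its orientation while it travels round. It starts at the top, 238 mm above the table.
- handwheel (a joint): Turn of the handwheel in rad: 0 at the start (handle at the top), growing clockwise as seen facing the wheel: the handle goes from the top towards the microtome's +x (back), down, then to the operator's side and up. One full turn is 6.283; there are no stops. It takes about 0.15 N m (2 to 3 N at the handle) and stays where it is left.
- head (a joint): Travel in m of the object head (steel block with an empty clamp on the front of the housing), driven by the wheel: 0 at the top, 0.06 at the bottom of its stroke after half a turn, 0 again after a full turn.
- lock_knob (a point): Centre of the red ball knob, 32 mm across, on top of the lock lever (a 16 x 12 mm bar) on the operator's side of the wheel, in the wheel's plane. The lever turns on an axis along the microtome's y through x -90, y 0, z 40 mm of the microtome's frame. Locked, the knob stands at x -130, y 0, z 208 mm in that frame; fully back, at x -175, z 190 mm.
- lock (a joint): Angle of the lock lever in rad: 0 locked (its tooth fully in the wheel's notch), 0.28 fully back (knob pulled 45 mm to the microtome's -x, 18 mm lower). The tooth is clear of the rim above 0.16. It takes 2 to 3 N at the knob and stays where it is left. The notch is flared: the tooth enters, drawing the wheel true, only when the wheel is within about 0.08 rad of its place.
- oil_bottle: Yellow oil bottle with a red cap, 42 mm across, 115 mm tall, standing; origin at the centre of its underside. Leave it.
- slide_box: Blue box for slides, 98 x 84 x 35 mm; origin at the centre of its underside. Leave it.
- syringe: Large white syringe lying on the table, 150 mm long along its x, 26 mm high; origin under its barrel. Leave it.
- jar: Closed glass jar with a white cap, 84 mm across, 115 mm tall; origin at the centre of its underside. Leave it.
Not all that is in view belongs to the job. Of the things that look like the oil_bottle, take the one that is farthest to the robot's right at the start.

How it is judged:
By the outcome, as a careful person would: the job done as asked, in the order asked, and still so for the second after the job is handed in, with the robot touching nothing.
It also fails if it takes over 67 s, if anything falls off the work surface, if the arm or the gripper's body presses on something with over 40 N, if the wrist force passes 120 N, or if a joint passes its speed limit or range.

### The arm

A 6-joint arm with a two-finger parallel gripper is mounted at the origin on the work surface. World frame = base frame: x ahead of the robot, y to its left, z up, the work surface at z = 0. Lengths are in m, angles in degrees, forces in N, time in s.
With the tool pointing down it reaches from about 0.325 to 0.75 m from the base axis. Payload 7.6 kg.
Tool frame: the origin (TCP) lies on the centre line of the jaws, within the pads' length; the fingertips stand 19 mm ahead of it and the grasp point (between the pads) is the TCP (env.tips_ahead is the distance from the TCP to the fingertips, in m); x points along the fingers, y is the direction in which the jaws open and shut, and the axes are right-handed (so a half turn about x gives the same grasp; the last joint's range is limited). The gripper opens to 85 mm and grips with 20 to 120 N. Pads are 22 mm wide; open, the fingers measure 114 mm over their backs; the gripper's body (76 mm by 85 mm) begins 54 mm behind the grasp point. The pads swing forward as they close: fully open they stand 13 mm farther back than shut.
Start: joints at [64.727, 2.991, 80.254, -0, 96.75, -4.028], TCP at [0.19, 0.489, 0.25] pointing down, gripper open.
Joint ranges: [-166.34, 166.34], [-52.06, 124.39], [6.96, 135.62], [-60.46, 240.46], [14.63, 156.25], [-167.68, 167.68]. Speed limits (degrees/s): [147.25, 147.25, 172.46, 180, 180, 180].

### API

Orientations are given as a 3x3 rotation matrix whose columns are the frame's x, y, z axes.
In Python, from workcell import env gives the robot as it stands.
- The arm moves only by the shell command python3 -m inch 'ROWS' [FORCE]. ROWS is a JSON object of lists of equal length, an entry for each row: "slide": the shift along the tool's x, y, z in m, a list of three; "rot": the turn, a rotation vector about the tool's x, y, z in degrees, a list of three; "gripper": the opening, from 0 (shut) to 1 (fully open). In form: {"slide": [[dx, dy, dz], ...], "rot": [[rx, ry, rz], ...], "gripper": [gripper, ...]}. A call has 1 to 8 rows; each row shifts and turns the commanded pose from where the row before left it, along the tool's axes as they then stand; what a row does not reach is not made up. A row lasts 1/12 s, in which the tool goes at most 41.7 mm and 7.16 degrees, less where a joint would pass 70% of its speed; a pose out of reach is approached as far as the arm can. A call with a gripper value outside its range is refused whole. The fingers move at their own pace and stop on an object; FORCE is the grip in N (left out, the last holds). Time passes only in rows, so rows that do not move let the fingers close. It gives the time, the measured TCP pose, the force and the opening at its end, in the units of the state.
- env.state(): the state, without advancing time (a new reading comes with each control period).
- env.snapshot(name): name is "scene" or "top" or "wrist"; returns a dict with "color" (400x640x3 uint8, red, green, blue), "vertical_fov" (degrees; the focal length in pixels is half the picture's height over the tangent of half this angle, whatever the lens; pixels are square), "cx", "cy" (the principal point, pixels), "distortion" ([k1, k2, p1, p2, k3] as OpenCV has them; the pictures are not rectified), "eye" and "attitude" of the camera in the world; the wrist camera has in their place "hand_eye" (4x4, takes a point from camera to tool coordinates, whose origin is the TCP and whose axes are the tool frame's). Camera axes: x right, y up, looking along -z (the intrinsics and any distortion apply to the point x, -y, -z); pixel columns grow to the right and rows downward; lengths in m; the calibration is good to about 2 mm. A picture is of the moment at which its call begins: read the wrist's pose just before it. There is no depth.
- env.job_done(): hands the job in, once; it reports no verdict.
The state is a dict: "clock": time; "qpos": joint angles; "joint_velocities": joint speeds; "tau": joint torques, N m; "tcp_pos": TCP position; "tool_rot": TCP orientation; "wrist_force": force on the tool from outside, world axes, zero at the start; "torque": the same for the moment, N m; "opening": finger opening in m.
Only numpy, scipy, OpenCV 4.12 (cv2) and the standard library are available. Lean on these libraries where they do the work, as an engineer would, in place of code of your own. Each camera call takes 0.05 s, during which the arm holds its last target. There are 200 camera calls.

## Working session

There is one attempt and no reset: what is moved stays moved. The work goes in short steps, Python scripts to look and compute and a shell command to move; the robot and the scene stay as the last step left them, time stands still between calls to the robot, and variables do not carry over. Pictures are saved under pics/ and viewed, about 8 in all and at most 12, crops included, and the job is handed in when it is done.

```bash
mkdir -p pics; ls; cat > h.py <<'E'
import numpy as np, cv2
from workcell import env
def snap(n,f):
    s=env.state(); d=env.snapshot(n); cv2.imwrite('pics/'+f,d['color'][:,:,::-1]); return s,d
E
python3 - <<'E'
from h import *
import pickle
for n in('scene','top'):
    s,d=snap(n,n+'0.png'); print(n,{k:v for k,v in d.items() if k!='color'}); pickle.dump(d,open(n+'.pkl','wb'))
print(s)
E
```

```text
pics
scene {'vertical_fov': 43.525260316600374, 'cx': 319.8637861175837, 'cy': 195.10627274654556, 'distortion': array([0.04929764, 0.        , 0.        , 0.        , 0.        ]), 'eye': array([ 1.26128494, -0.20058975,  1.31640912]), 'attitude': array([[ 0.19337686, -0.82833415,  0.52580217],
       [ 0.98105157,  0.16978676, -0.09332883],
       [-0.01196679,  0.53388668,  0.84547135]])}
top {'vertical_fov': 52.09498275159531, 'cx': 328.2448099149803, 'cy': 206.2349850067519, 'distortion': array([-0.08887102,  0.        ,  0.        ,  0.        ,  0.        ]), 'eye': array([ 0.26157546, -0.06197657,  1.38022801]), 'attitude': array([[-0.09265548,  0.97093205, -0.22069418],
       [-0.99569211, -0.09112719,  0.01711881],
       [-0.00349004,  0.22132961,  0.97519281]])}
{'clock': 0.05, 'qpos': array([ 6.47268449e+01,  3.02794116e+00,  8.03126400e+01, -4.30626928e-04,
        9.67477542e+01, -4.03040816e+00]), 'joint_velocities': array([ 0.04858375,  0.03503572, -0.11982844, -0.02875   ,  0.00950345,
       -0.09341021]), 'tau': array([ 4.96209541e-04, -3.82956254e+01, -3.61372411e+01, -2.13728504e-04,
        4.93399333e-03,  4.04434093e-05]), 'tcp_pos': array([0.19010862, 0.4890917 , 0.24946914]), 'tool_rot': array([[-6.51472905e-04,  3.62320370e-01,  9.32053392e-01],
       [-1.39735684e-03,  9.32052350e-01, -3.62320942e-01],
       [-9.99998811e-01, -1.53845346e-03, -1.00916004e-04]]), 'wrist_force': array([-0.8788359 , -0.45148388, -0.13581876]), 'torque': array([ 0.04244336,  0.0185813 , -0.06753064]), 'opening': 0.08519752633406483}
```

View pics/scene0.png

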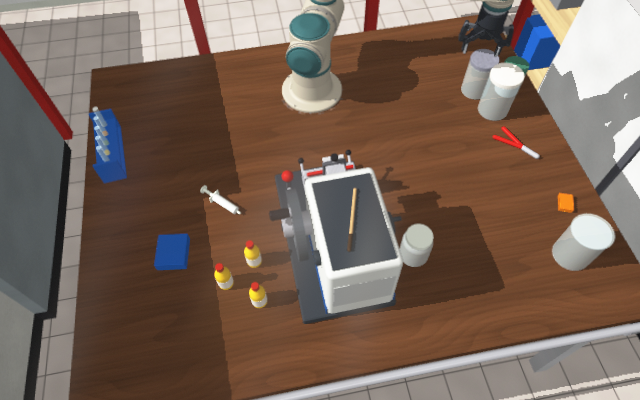

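View pics/top0.png

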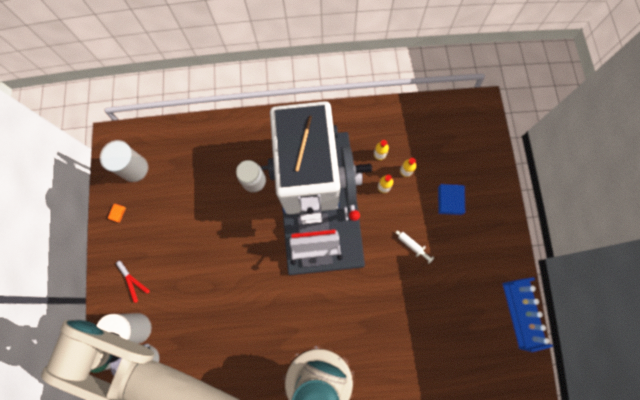

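The scene view shows the knob near (287,176), the handle near (280,214), and three bottles at (253,254), (223,277) and (258,295). In the top view the knob is at (355,215), the handle at (365,168), and the bottles at (381,150), (408,167) and (385,184). The oil_bottle is the one farthest right, at (408,167) in the top view. None of them gets moved. Next I'll enlarge crops around the wheel.

```bash
python3 - <<'E'
import cv2,numpy as np
a=cv2.imread('pics/scene0.png')[150:320,200:400]; b=cv2.imread('pics/top0.png')[95:280,260:430]
a=cv2.resize(a,None,fx=2,fy=2,interpolation=3);b=cv2.resize(b,None,fx=2,fy=2,interpolation=3)
c=np.zeros((max(a.shape[0],b.shape[0]),a.shape[1]+b.shape[1],3),np.uint8);c[:a.shape[0],:a.shape[1]]=a;c[:b.shape[0],a.shape[1]:]=b
cv2.imwrite('pics/c1.png',c)
E
```

```text
(no output)
```

View pics/c1.png

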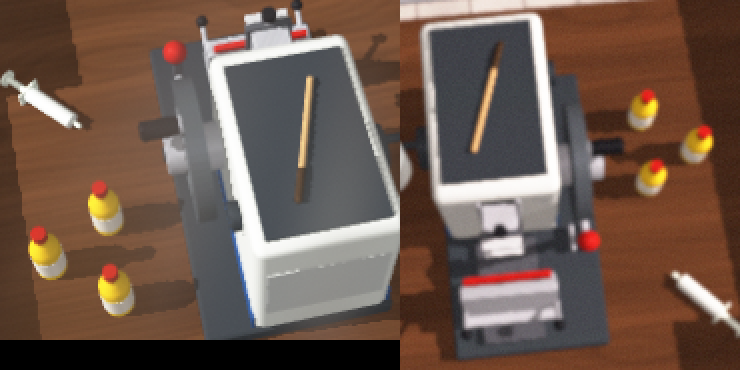

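```bash
cat >> h.py <<'E'
def proj(d,P):
    P=np.atleast_2d(P).astype(float); R=np.array(d['attitude']); c=(P-d['eye'])@R*[1,-1,-1]
    f=200/np.tan(np.radians(d['vertical_fov']/2)); K=np.array([[f,0,d['cx']],[0,f,d['cy']],[0,0,1.]])
    return cv2.projectPoints(c,np.zeros(3),np.zeros(3),K,np.array(d['distortion']))[0][:,0]
def mt(p,P):
    c,s=np.cos(p[2]),np.sin(p[2]); P=np.atleast_2d(P)/1000.
    return np.c_[p[0]+c*P[:,0]-s*P[:,1],p[1]+s*P[:,0]+c*P[:,1],P[:,2]]
E
python3 - <<'E'
from h import *
import pickle
from scipy.optimize import least_squares
S=pickle.load(open('scene.pkl','rb'));T=pickle.load(open('top.pkl','rb'))
s=lambda u,v:(200+u/2,150+v/2); t=lambda u,v:(260+(u-400)/2,95+v/2)
# wheel outer face y=-12
M=[(S,(-130,0,208),s(175,52)),(T,(-130,0,208),t(590,241)),
(S,(0,-66,238),s(141,131)),(T,(0,-66,238),t(622,147)),
(T,(-270,225,30),t(460,357)),(T,(-270,-30,30),t(607,344)),
(S,(-70,35,290),s(209,58)),(S,(-70,215,290),s(349,36)),(S,(210,35,290),s(247,243)),(S,(210,215,290),s(402,203)),
(T,(210,215,290),t(422,18)),(T,(210,35,290),t(541,13)),(T,(-70,35,290),t(557,183)),(T,(-70,215,290),t(436,192))]
f=lambda p:np.ravel([proj(d,mt(p,P))[0]-uv for d,P,uv in M])
r=least_squares(f,[.5,-.1,-.1],loss='soft_l1');print(r.x,np.degrees(r.x[2]));print(f(r.x).reshape(-1,2).round(1))
# knob and handle triangulation alone
for i in(0,2):
    g=least_squares(lambda X:np.ravel([proj(d,X)[0]-uv for d,_,uv in M[i:i+2]]),[.5,-.1,.2]);print(g.x,g.fun, mt(r.x,M[i][1]))
for n,a,b in[('A',(106,192),(645,97)),('B',(40,234),(704,132)),('C',(111,271),(656,166))]:
    g=least_squares(lambda X:np.ravel([proj(S,X)[0]-s(*a),proj(T,X)[0]-t(*b)]),[.5,-.1,.1]);print(n,g.x)
np.save('p.npy',r.x)
print(mt(r.x,[(0,0,170),(0,-41,238),(0,-41,102),(-130,0,208),(-175,0,190)]))
E
```

```text
[ 0.62313868 -0.15322532 -0.00689024] -0.39478145072765125
[[-0.4 -0.5]
 [-1.9 -0.2]
 [-2.5 -0.3]
 [ 0.6 -0.6]
 [-4.2  0.2]
 [-0.2 -0. ]
 [-2.  -5. ]
 [-1.7 -5.4]
 [ 0.4  5.6]
 [ 2.4 11.2]
 [-1.2 -1.7]
 [ 0.6 -4.3]
 [ 1.5  2.7]
 [-3.1  3.7]]
[ 0.49282788 -0.15446998  0.20553252] [-1.12811234  0.03373381 -1.23050619 -0.03536442] [[ 0.49314176 -0.1523296   0.208     ]]
[ 0.62248473 -0.21509396  0.23469262] [-0.72512783  0.00746162 -0.85668263 -0.01340818] [[ 0.62268392 -0.21922376  0.238     ]]
A [ 0.69737912 -0.26457786  0.2324721 ]
B [ 0.67541259 -0.36826924  0.109001  ]
C [ 0.67318474 -0.30109068 -0.05625503]
[[ 0.62313868 -0.15322532  0.17      ]
 [ 0.62285618 -0.19422435  0.238     ]
 [ 0.62285618 -0.19422435  0.102     ]
 [ 0.49314176 -0.1523296   0.208     ]
 [ 0.44814283 -0.15201954  0.19      ]]
```

```bash
python3 - <<'E'
from h import *
import pickle
from scipy.optimize import least_squares
S=pickle.load(open('scene.pkl','rb'));T=pickle.load(open('top.pkl','rb'))
s=lambda u,v:(200+u/2,150+v/2); t=lambda u,v:(260+(u-400)/2,95+v/2)
for n,a,b in[('A',(100,186),(656,164)),('B',(39,234),(704,132)),('C',(110,270),(648,96))]:
    g=least_squares(lambda X:np.ravel([proj(S,X)[0]-s(*a),proj(T,X)[0]-t(*b)]),[.5,-.1,.1]);print(n,g.x.round(3),g.fun.round(1))
p=np.load('p.npy')
for q,k in((p,'y'),):
  im=[]
  for d,f,(r0,r1,c0,c1) in((S,'scene0',(150,320,210,410)),(T,'top0',(95,280,260,410))):
    a=cv2.resize(cv2.imread(f'pics/{f}.png')[r0:r1,c0:c1],None,fx=2.2,fy=2.2,interpolation=3)
    def pl(P,col,cl=True):
        uv=(proj(d,mt(q,P))-[c0,r0])*2.2
        cv2.polylines(a,[uv.round().astype(np.int32)],cl,col,1)
    for z in(30,):pl([(-270,-30,z),(210,-30,z),(210,225,z),(-270,225,z)],(0,255,0))
    pl([(-70,35,290),(210,35,290),(210,215,290),(-70,215,290)],(0,255,255))
    th=np.linspace(0,6.28,40); pl(np.c_[95*np.cos(th),0*th-12,170+95*np.sin(th)],(255,0,255))
    pl([(0,-16,238),(0,-66,238)],(255,255,0)); pl([(-90,0,40),(-130,0,208)],(255,255,0))
    im.append(a)
  h=max(i.shape[0] for i in im); cv2.imwrite('pics/ov.png',np.hstack([cv2.copyMakeBorder(i,0,h-i.shape[0],0,0,0) for i in im]))
E
```

```text
A [ 0.626 -0.282  0.117] [-0.7 -0.  -0.8 -0. ]
B [ 0.675 -0.369  0.109] [-0.7 -0.  -0.9  0. ]
C [ 0.745 -0.284  0.112] [-0.8 -0.  -1.  -0. ]
```

View pics/ov.png

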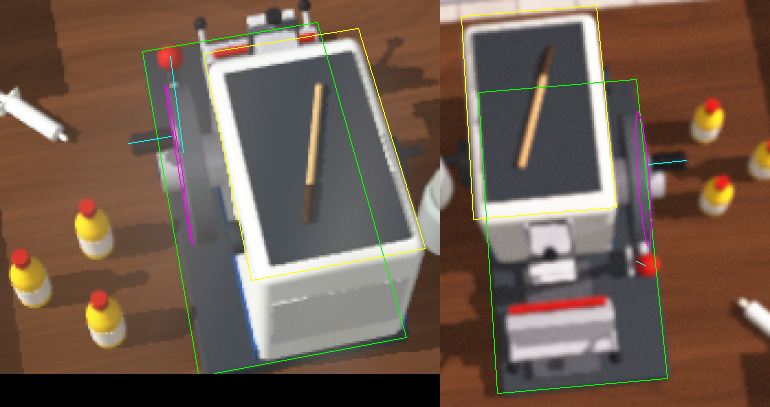

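The wireframe matches the knob, handle and base plate to a few mm, with yaw near 0. The bottles stand around (0.63,-0.28), (0.675,-0.37) and (0.745,-0.28). Next I'll move above the knob with the jaws along y.

```bash
python3 -m inch '{"slide":[[-0.033,0,0],[-0.033,0,0],[-0.034,0,0],[0,-0.035,0.0135],[0,-0.035,0.0135],[0,-0.035,0.0135],[0,-0.035,0.0135],[0,-0.035,0.0135]],"rot":[[-7.08,0,0],[-7.08,0,0],[-7.08,0,0],[0,0,0],[0,0,0],[0,0,0],[0,0,0],[0,0,0]],"gripper":[1,1,1,1,1,1,1,1]}' 30
python3 -m inch '{"slide":[[0,-0.035,0.0135],[0,-0.035,0.0135],[0,-0.035,0.0135],[0,-0.035,0.0135],[0,-0.035,0.0135],[0,-0.035,0.0135],[0,-0.035,0.0135],[0,-0.035,0.0135]],"rot":[[0,0,0],[0,0,0],[0,0,0],[0,0,0],[0,0,0],[0,0,0],[0,0,0],[0,0,0]],"gripper":[1,1,1,1,1,1,1,1]}'
python3 -m inch '{"slide":[[0,-0.035,0.0135],[0,-0.035,0.0135],[0,-0.035,0.0135],[0,-0.035,0.0135],[0,-0.035,0.0135],[0,0,0],[0,0,0]],"rot":[[0,0,0],[0,0,0],[0,0,0],[0,0,0],[0,0,0],[0,0,0],[0,0,0]],"gripper":[0.6,0.6,0.6,0.6,0.6,0.6,0.6]}'
python3 - <<'E'
from h import *
import pickle
s,d=snap('wrist','w1.png'); pickle.dump((s,d),open('w1.pkl','wb'))
print({k:v for k,v in d.items() if k!='color'}); print(s['qpos'],s['tcp_pos'],s['tool_rot'],s['clock'])
E
```

```text
clock: 0.77
tcp_pos: [0.2578, 0.3127, 0.3498]
tool_rot: [[-0.0, -0.001, 1.0], [-0.0, 1.0, 0.001], [-1.0, -0.0, -0.0]]
wrist_force: [1.3, -0.8, 0.9]
opening: 0.0852
clock: 1.43
tcp_pos: [0.3657, 0.0324, 0.3502]
tool_rot: [[0.0, 0.0, 1.0], [0.0, 1.0, -0.0], [-1.0, 0.0, 0.0]]
wrist_force: [0.5, 0.5, -1.0]
opening: 0.085
clock: 2.02
tcp_pos: [0.4332, -0.1421, 0.349]
tool_rot: [[-0.003, 0.003, 1.0], [0.001, 1.0, -0.003], [-1.0, 0.001, -0.003]]
wrist_force: [0.6, -0.6, -0.8]
opening: 0.0513
{'vertical_fov': 64.37264422151145, 'cx': 313.2406349370453, 'cy': 199.48740442128468, 'distortion': array([0.02018914, 0.        , 0.        , 0.        , 0.        ]), 'hand_eye': array([[ 6.12121933e-04,  3.07403708e-01, -9.51578996e-01,
        -1.24240294e-01],
       [ 9.99999553e-01,  4.97760696e-04,  8.04068970e-04,
         1.11262705e-03],
       [ 7.20832406e-04, -9.51579063e-01, -3.07403266e-01,
        -7.92444017e-02],
       [ 0.00000000e+00,  0.00000000e+00,  0.00000000e+00,
         1.00000000e+00]])}
[-2.28036582e+01 -8.05027586e+00  7.97989685e+01  1.10251270e-02
  1.08421754e+02 -1.12624792e+02] [ 0.43319715 -0.14205141  0.34898397] [[-0.00267157  0.00306303  0.99999174]
 [ 0.00132127  0.99999445 -0.0030595 ]
 [-0.99999556  0.00131309 -0.0026756 ]] 2.0167
```

View pics/w1.png

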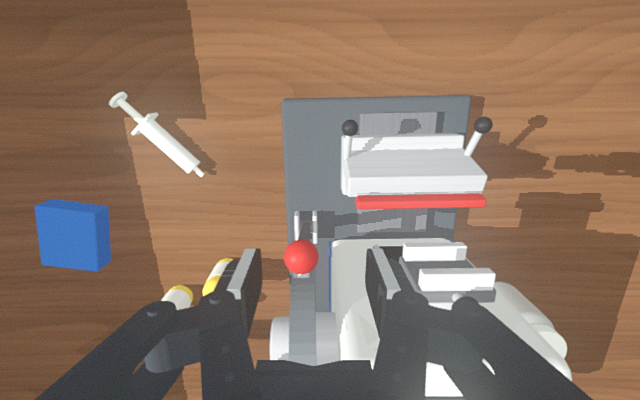

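The wrist view is clear. The knob is at (301,257), the base plate's front corners are at (285,99) and (470,95), and there is free space on both sides of the knob. I'll refine the pose.

```bash
cat >> h.py <<'E'
def wcam(s,d):
    H=np.array(d['hand_eye']); R=np.array(s['tool_rot']); d=dict(d)
    d['attitude']=R@H[:3,:3]; d['eye']=np.array(s['tcp_pos'])+R@H[:3,3]; return d
E
python3 - <<'E'
from h import *
import pickle
from scipy.optimize import least_squares
S=pickle.load(open('scene.pkl','rb'));T=pickle.load(open('top.pkl','rb'));W=wcam(*pickle.load(open('w1.pkl','rb')))
s=lambda u,v:(200+u/2,150+v/2); t=lambda u,v:(260+(u-400)/2,95+v/2)
M=[(W,(-130,0,208),(301,257)),(W,(-270,-30,30),(284,99)),(W,(-270,225,30),(470,95)),
(S,(-130,0,208),s(175,52)),(T,(-130,0,208),t(590,241)),(S,(0,-66,238),s(141,131)),(T,(0,-66,238),t(622,147)),(T,(-270,-30,30),t(607,344))]
w=np.array([1,1,1,1.5,1.5,1.5,1.5,1])
f=lambda p:np.ravel([(proj(d,mt(p,P))[0]-uv) for d,P,uv in M])
r=least_squares(lambda p:f(p)*np.repeat(w,2),[.62,-.15,-.0],loss='soft_l1');print(r.x,np.degrees(r.x[2]));print(f(r.x).reshape(-1,2).round(1))
np.save('p.npy',r.x)
print(mt(r.x,[(0,0,170),(0,-41,238),(0,-41,102),(-130,0,208),(-175,0,190)]))
E
```

```text
[ 0.62466109 -0.15104934  0.00931874] 0.5339246014172302
[[ 0.3 -0.7]
 [-3.2 -0.8]
 [ 4.1  0. ]
 [-0.3 -0.1]
 [-2.  -0.7]
 [-1.5  0.4]
 [-0.2 -1.3]
 [ 0.4 -0.7]]
[[ 0.62466109 -0.15104934  0.17      ]
 [ 0.62504315 -0.19204756  0.238     ]
 [ 0.62504315 -0.19204756  0.102     ]
 [ 0.49466673 -0.15226075  0.208     ]
 [ 0.44966869 -0.15268009  0.19      ]]
```

```bash
python3 -m inch '{"slide":[[0,-0.005,0.031],[0,-0.005,0.0305],[0.027,0,0],[0.027,0,0],[0.027,0,0],[0.02,0,0],[0.02,0,0],[0.016,0,0]],"rot":[[0,0,0],[0,0,0],[0,0,0],[0,0,0],[0,0,0],[0,0,0],[0,0,0],[0,0,0]],"gripper":[0.6,0.6,0.6,0.6,0.6,0.6,0.6,0.6]}' 30
python3 -m inch '{"slide":[[0,0,0],[0,0,0],[0,0,0],[0,0,0],[0,0,0],[0,0,0]],"rot":[[0,0,0],[0,0,0],[0,0,0],[0,0,0],[0,0,0],[0,0,0]],"gripper":[0.2,0.2,0.2,0.2,0.2,0.2]}' 30
```

```text
clock: 2.73
tcp_pos: [0.4942, -0.149, 0.212]
tool_rot: [[-0.001, -0.002, 1.0], [0.001, 1.0, 0.002], [-1.0, 0.001, -0.001]]
wrist_force: [0.2, -0.3, -0.0]
opening: 0.0516
clock: 3.23
tcp_pos: [0.4934, -0.153, 0.2117]
tool_rot: [[-0.004, 0.002, 1.0], [-0.005, 1.0, -0.003], [-1.0, -0.005, -0.004]]
wrist_force: [0.7, -18.1, -16.5]
opening: 0.0299
```

```bash
python3 -m inch '{"slide":[[0.001,-0.001,0],[0.001,-0.001,0],[0,0,0]],"rot":[[0,0,0],[0,0,0],[0,0,0]],"gripper":[0.2,0.2,0.2]}'
python3 -m inch '{"slide":[[0.0018,0,-0.0058],[0.0018,0,-0.0058],[0.0018,0,-0.0058],[0.0018,0,-0.0058],[0.0026,0,-0.0054],[0.0026,0,-0.0054],[0.0026,0,-0.0054],[0.0026,0,-0.0054]],"rot":[[0,0,0],[0,0,0],[0,0,0],[0,0,0],[0,0,0],[0,0,0],[0,0,0],[0,0,0]],"gripper":[0.2,0.2,0.2,0.2,0.2,0.2,0.2,0.2]}'
python3 -m inch '{"slide":[[0,0,0],[0,0,0]],"rot":[[0,0,0],[0,0,0]],"gripper":[0.2,0.2]}'
```

```text
clock: 3.48
tcp_pos: [0.4935, -0.1534, 0.2116]
tool_rot: [[-0.003, 0.001, 1.0], [-0.002, 1.0, -0.001], [-1.0, -0.002, -0.003]]
wrist_force: [-5.4, -7.8, -5.1]
opening: 0.0302
clock: 4.15
tcp_pos: [0.4508, -0.1539, 0.1965]
tool_rot: [[0.006, 0.0, 1.0], [-0.005, 1.0, -0.0], [-1.0, -0.005, 0.006]]
wrist_force: [2.0, -9.9, 1.0]
opening: 0.0303
clock: 4.32
tcp_pos: [0.45, -0.1539, 0.1961]
tool_rot: [[0.003, 0.001, 1.0], [-0.005, 1.0, -0.001], [-1.0, -0.005, 0.003]]
wrist_force: [-3.1, -9.5, 0.6]
opening: 0.0302
```

```bash
python3 -m inch '{"slide":[[0,0,0],[0,0,0],[0,0,0],[-0.03,0,0],[-0.03,0,0],[-0.03,0,0],[-0.03,0,0],[-0.03,0,0]],"rot":[[0,0,0],[0,0,0],[0,0,0],[0,0,0],[0,0,0],[0,0,0],[0,0,0],[0,0,0]],"gripper":[0.65,0.65,0.65,0.65,0.65,0.65,0.65,0.65]}'
python3 -m inch '{"slide":[[0,0,0],[0,0,0],[0,0,0],[0,0,0],[0,0,0],[0,0,0],[0,0,0],[0,0,0]],"rot":[[6.92,0,0],[6.92,0,0],[6.92,0,0],[6.92,0,0],[6.92,0,0],[6.92,0,0],[6.92,0,0],[6.92,0,0]],"gripper":[0.65,0.65,0.65,0.65,0.65,0.65,0.65,0.65]}'
python3 -m inch '{"slide":[[0,0,0],[0,0,0],[0,0,0],[0,0,0],[0,0,0],[0,0,0],[0,0,0],[0,0,0]],"rot":[[6.92,0,0],[6.92,0,0],[6.92,0,0],[6.92,0,0],[6.96,0,0],[0,6.67,0],[0,6.67,0],[0,6.66,0]],"gripper":[0.65,0.65,0.65,0.65,0.65,0.65,0.65,0.65]}'
python3 -m inch '{"slide":[[0,0,0],[0,0,0],[0,0,0],[-0.007,0.029,0.0166],[-0.007,0.029,0.0166],[-0.007,0.029,0.0166],[-0.007,0.029,0.0166],[-0.007,0.029,0.0166]],"rot":[[0,6.67,0],[0,6.67,0],[0,6.66,0],[0,0,0],[0,0,0],[0,0,0],[0,0,0],[0,0,0]],"gripper":[0.65,0.65,0.65,0.65,0.65,0.65,0.65,0.65]}'
python3 -m inch '{"slide":[[-0.008,0.029,0.0166],[0,0,0],[0,0,0]],"rot":[[0,0,0],[0,0,0],[0,0,0]],"gripper":[0.65,0.65,0.65]}'
python3 - <<'E'
from h import *
import pickle
s,d=snap('wrist','w2.png'); pickle.dump((s,d),open('w2.pkl','wb')); W=wcam(s,d); p=np.load('p.npy')
print(s['qpos'].round(1)); print(proj(W,mt(p,[(0,-16,238),(0,-66,238),(0,-12,170),(-175,0,190)])).round())
E
```

```text
clock: 4.98
tcp_pos: [0.4497, -0.152, 0.3457]
tool_rot: [[0.001, -0.001, 1.0], [0.0, 1.0, 0.001], [-1.0, 0.0, 0.001]]
wrist_force: [1.0, -0.5, 0.3]
opening: 0.0554
clock: 5.65
tcp_pos: [0.4499, -0.1521, 0.3441]
tool_rot: [[0.001, 0.826, 0.564], [0.0, 0.564, -0.826], [-1.0, 0.001, 0.0]]
wrist_force: [-0.2, 0.9, -0.7]
opening: 0.0558
clock: 6.32
tcp_pos: [0.4501, -0.1518, 0.3453]
tool_rot: [[0.002, 1.0, 0.003], [0.346, 0.002, -0.938], [-0.938, 0.003, -0.346]]
wrist_force: [0.6, -0.2, -1.0]
opening: 0.0551
clock: 6.98
tcp_pos: [0.5961, -0.2388, 0.3172]
tool_rot: [[-0.0, 1.0, 0.001], [0.643, 0.001, -0.766], [-0.766, 0.0, -0.643]]
wrist_force: [0.1, -1.2, 0.3]
opening: 0.0553
clock: 7.23
tcp_pos: [0.6231, -0.2557, 0.3079]
tool_rot: [[-0.005, 1.0, -0.003], [0.646, 0.001, -0.763], [-0.763, -0.006, -0.646]]
wrist_force: [-0.2, 0.7, -0.3]
opening: 0.0556
[-37.   44.9  27.2  40.3 127.5 -17.4]
[[317. 177.]
 [318. 241.]
 [316. 204.]
 [124. 186.]]
```

View pics/w2.png

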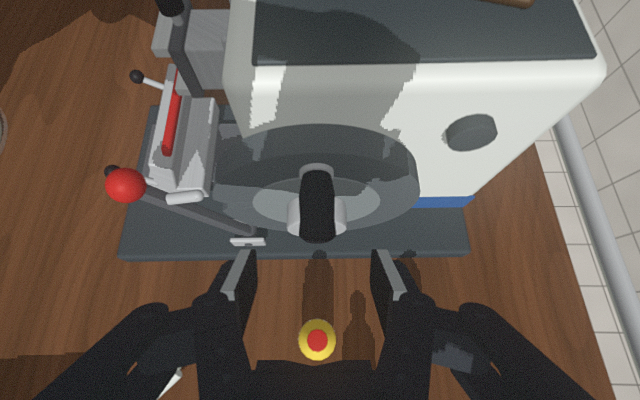

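Fingers straddle the handle at (318,205), right where predicted. The knob at (125,185) is fully back. Next I'll descend along the tool axis and grip.

```bash
python3 -m inch '{"slide":[[0.02,0.001,0],[0.02,0.001,0],[0.02,0,0],[0.016,0,-0.001],[0.016,0,0],[0,0,0]],"rot":[[0,0,0],[0,0,0],[0,0,0],[0,0,0],[0,0,0],[0,0,0]],"gripper":[0.65,0.65,0.65,0.65,0.65,0.65]}'
python3 -m inch '{"slide":[[0,0,0],[0,0,0],[0,0,0],[0,0,0],[0,0,0],[0,0,0]],"rot":[[0,0,0],[0,0,0],[0,0,0],[0,0,0],[0,0,0],[0,0,0]],"gripper":[0.1,0.1,0.1,0.1,0.1,0.1]}' 30
python3 - <<'E'
from h import *
import pickle
from scipy.optimize import least_squares
s=env.state(); print(s['qpos'],s['tcp_pos'],s['torque'])
D=[([64.727,2.991,80.254,0,96.75,-4.028],[.19,.489,.25],[0,0,-1.])]
for f in('w1','w2'):
    a=pickle.load(open(f+'.pkl','rb'))[0]; D.append((a['qpos'],a['tcp_pos'],a['tool_rot'][:,0]))
D.append((s['qpos'],s['tcp_pos'],s['tool_rot'][:,0]))
def wr(v):
    h,e,a,b,dl,L,o=v; r=[]
    for q,t,x in D:
        w=np.array(t)-L*np.array(x); q2,q3=np.radians(q[1]),np.radians(q[2])
        r+=[e+a*np.sin(q2+o)+b*np.sin(q2+o+q3+dl)-np.hypot(w[0],w[1]), h+a*np.cos(q2+o)+b*np.cos(q2+o+q3+dl)-w[2]]
    return np.array(r)
g=least_squares(lambda v:np.r_[wr(v)*1e3,(v[[0,1,4,6]]-[.35,0,0,0])*.3],[.35,0,.4,.4,0,.25,0]); print(g.x,wr(g.x)*1e3)
h,e,a,b,dl,L,o=g.x
for th in range(0,360,30):
    t=np.array([.625+.068*np.sin(np.radians(th)),-.194,.17+.068*np.cos(np.radians(th))]); w=t-L*np.array([0,.643,-.766])
    d=np.hypot(np.hypot(w[0],w[1])-e,w[2]-h); print(th,np.degrees(np.arccos(np.clip((d*d-a*a-b*b)/2/a/b,-1,1))-dl).round(1),end='; ')
E
```

```text
clock: 7.78
tcp_pos: [0.6225, -0.1926, 0.2444]
tool_rot: [[-0.001, 1.0, 0.002], [0.643, 0.002, -0.766], [-0.766, 0.0, -0.643]]
wrist_force: [-0.3, 0.1, -0.2]
opening: 0.0557
clock: 8.28
tcp_pos: [0.6238, -0.1961, 0.246]
tool_rot: [[0.003, 1.0, 0.002], [0.642, 0.0, -0.767], [-0.767, 0.004, -0.642]]
wrist_force: [-1.7, 0.2, 7.6]
opening: 0.0235
[-33.21568992  37.48693349  44.95691027  37.03766937 116.576364
 -21.91718317] [ 0.62380761 -0.19609485  0.24600353] [0.38640466 0.16770668 0.29155143]
[ 2.07565654e-01  6.04959848e-04  3.51939058e-01  5.08217419e-01
  2.13934159e-01  2.60387122e-01 -4.07819202e-04] [ 0.1057614   0.11915816 -0.06713457 -0.07904635  0.07709244  0.09181467
 -0.11571934 -0.13191365]
0 45.5; 30 37.6; 60 32.6; 90 32.5; 120 37.4; 150 45.2; 180 53.5; 210 60.2; 240 64.1; 270 64.1; 300 60.4; 330 53.7;
```

Grip is on, and a fitted arm model predicts joint 3 stays above 32° all the way round. I'll compute the circle increments per row in tool axes.

```bash
python3 - <<'E'
import numpy as np
t=np.radians(np.arange(0,361,7.5)); dx=np.diff(.068*np.sin(t))/2; dz=np.diff(.068*np.cos(t))/2
for i in range(24): print(i*7.5,(np.array([-.766*dz[i],dx[i],-.643*dz[i]])*1e3).round(2).tolist())
E
```

```text
0.0 [0.22, 4.44, 0.19]
7.5 [0.66, 4.36, 0.56]
15.0 [1.1, 4.21, 0.92]
22.5 [1.51, 3.99, 1.26]
30.0 [1.89, 3.7, 1.59]
37.5 [2.25, 3.34, 1.89]
45.0 [2.56, 2.93, 2.15]
52.5 [2.83, 2.47, 2.38]
60.0 [3.06, 1.97, 2.56]
67.5 [3.23, 1.43, 2.71]
75.0 [3.34, 0.87, 2.8]
82.5 [3.4, 0.29, 2.85]
90.0 [3.4, -0.29, 2.85]
97.5 [3.34, -0.87, 2.8]
105.0 [3.23, -1.43, 2.71]
112.5 [3.06, -1.97, 2.56]
120.0 [2.83, -2.47, 2.38]
127.5 [2.56, -2.93, 2.15]
135.0 [2.25, -3.34, 1.89]
142.5 [1.89, -3.7, 1.59]
150.0 [1.51, -3.99, 1.26]
157.5 [1.1, -4.21, 0.92]
165.0 [0.66, -4.36, 0.56]
172.5 [0.22, -4.44, 0.19]
```

```bash
python3 -m inch '{"slide":[[0.0002,0.0044,0.0002],[0.0002,0.0044,0.0002],[0.0007,0.0044,0.0006],[0.0007,0.0044,0.0006],[0.0011,0.0042,0.0009],[0.0011,0.0042,0.0009],[0.0015,0.004,0.0013],[0.0015,0.004,0.0013]],"rot":[[0,0,0],[0,0,0],[0,0,0],[0,0,0],[0,0,0],[0,0,0],[0,0,0],[0,0,0]],"gripper":[0.1,0.1,0.1,0.1,0.1,0.1,0.1,0.1]}'
python3 -m inch '{"slide":[[0.0019,0.0037,0.0016],[0.0019,0.0037,0.0016],[0.0022,0.0033,0.0019],[0.0022,0.0033,0.0019],[0.0026,0.0029,0.0021],[0.0026,0.0029,0.0021],[0.0028,0.0025,0.0024],[0.0028,0.0025,0.0024]],"rot":[[0,0,0],[0,0,0],[0,0,0],[0,0,0],[0,0,0],[0,0,0],[0,0,0],[0,0,0]],"gripper":[0.1,0.1,0.1,0.1,0.1,0.1,0.1,0.1]}'
```

```text
clock: 8.95
tcp_pos: [0.6585, -0.1957, 0.2372]
tool_rot: [[0.004, 1.0, 0.004], [0.642, 0.001, -0.766], [-0.766, 0.005, -0.642]]
wrist_force: [0.9, 1.3, 7.4]
opening: 0.0238
clock: 9.62
tcp_pos: [0.6839, -0.1953, 0.212]
tool_rot: [[0.005, 1.0, 0.004], [0.642, 0.0, -0.766], [-0.766, 0.007, -0.642]]
wrist_force: [6.0, 2.8, 5.0]
opening: 0.0242
```

```bash
python3 -m inch '{"slide":[[0.0031,0.002,0.0026],[0.0031,0.002,0.0026],[0.0032,0.0014,0.0027],[0.0032,0.0014,0.0027],[0.0033,0.0009,0.0028],[0.0033,0.0009,0.0028],[0.0034,0.0003,0.0028],[0.0034,0.0003,0.0028]],"rot":[[0,0,0],[0,0,0],[0,0,0],[0,0,0],[0,0,0],[0,0,0],[0,0,0],[0,0,0]],"gripper":[0.1,0.1,0.1,0.1,0.1,0.1,0.1,0.1]}'
python3 -m inch '{"slide":[[0.0034,-0.0003,0.0028],[0.0034,-0.0003,0.0028],[0.0033,-0.0009,0.0028],[0.0033,-0.0009,0.0028],[0.0032,-0.0014,0.0027],[0.0032,-0.0014,0.0027],[0.0031,-0.002,0.0026],[0.0031,-0.002,0.0026]],"rot":[[0,0,0],[0,0,0],[0,0,0],[0,0,0],[0,0,0],[0,0,0],[0,0,0],[0,0,0]],"gripper":[0.1,0.1,0.1,0.1,0.1,0.1,0.1,0.1]}'
```

```text
clock: 10.28
tcp_pos: [0.693, -0.1953, 0.1766]
tool_rot: [[0.004, 1.0, 0.003], [0.643, -0.0, -0.766], [-0.766, 0.005, -0.643]]
wrist_force: [5.1, 3.0, 1.3]
opening: 0.0237
clock: 10.95
tcp_pos: [0.6824, -0.1954, 0.1413]
tool_rot: [[-0.0, 1.0, 0.0], [0.643, 0.001, -0.766], [-0.766, 0.0, -0.643]]
wrist_force: [-1.4, 3.9, 1.3]
opening: 0.0241
```

```bash
python3 -m inch '{"slide":[[0.0028,-0.0025,0.0024],[0.0028,-0.0025,0.0024],[0.0026,-0.0029,0.0021],[0.0026,-0.0029,0.0021],[0.0022,-0.0033,0.0019],[0.0022,-0.0033,0.0019],[0.0019,-0.0037,0.0016],[0.0019,-0.0037,0.0016]],"rot":[[0,0,0],[0,0,0],[0,0,0],[0,0,0],[0,0,0],[0,0,0],[0,0,0],[0,0,0]],"gripper":[0.1,0.1,0.1,0.1,0.1,0.1,0.1,0.1]}'
python3 -m inch '{"slide":[[0.0015,-0.004,0.0013],[0.0015,-0.004,0.0013],[0.0011,-0.0042,0.0009],[0.0011,-0.0042,0.0009],[0.0007,-0.0044,0.0006],[0.0007,-0.0044,0.0006],[0.0002,-0.0044,0.0002],[0.0002,-0.0044,0.0002]],"rot":[[0,0,0],[0,0,0],[0,0,0],[0,0,0],[0,0,0],[0,0,0],[0,0,0],[0,0,0]],"gripper":[0.1,0.1,0.1,0.1,0.1,0.1,0.1,0.1]}'
```

```text
clock: 11.62
tcp_pos: [0.6574, -0.1957, 0.118]
tool_rot: [[0.001, 1.0, 0.001], [0.643, 0.001, -0.766], [-0.766, 0.001, -0.643]]
wrist_force: [-2.5, 3.5, 9.6]
opening: 0.0244
clock: 12.28
tcp_pos: [0.6245, -0.1962, 0.1099]
tool_rot: [[0.004, 1.0, 0.003], [0.642, -0.001, -0.767], [-0.767, 0.005, -0.642]]
wrist_force: [2.8, 1.6, 11.4]
opening: 0.0239
```

```bash
python3 -m inch '{"slide":[[-0.0002,-0.0044,-0.0002],[-0.0002,-0.0044,-0.0002],[-0.0007,-0.0044,-0.0006],[-0.0007,-0.0044,-0.0006],[-0.0011,-0.0042,-0.0009],[-0.0011,-0.0042,-0.0009],[-0.0015,-0.004,-0.0013],[-0.0015,-0.004,-0.0013]],"rot":[[0,0,0],[0,0,0],[0,0,0],[0,0,0],[0,0,0],[0,0,0],[0,0,0],[0,0,0]],"gripper":[0.1,0.1,0.1,0.1,0.1,0.1,0.1,0.1]}'
python3 -m inch '{"slide":[[-0.0019,-0.0037,-0.0016],[-0.0019,-0.0037,-0.0016],[-0.0022,-0.0033,-0.0019],[-0.0022,-0.0033,-0.0019],[-0.0026,-0.0029,-0.0021],[-0.0026,-0.0029,-0.0021],[-0.0028,-0.0025,-0.0024],[-0.0028,-0.0025,-0.0024]],"rot":[[0,0,0],[0,0,0],[0,0,0],[0,0,0],[0,0,0],[0,0,0],[0,0,0],[0,0,0]],"gripper":[0.1,0.1,0.1,0.1,0.1,0.1,0.1,0.1]}'
```

```text
clock: 12.95
tcp_pos: [0.5912, -0.1966, 0.1189]
tool_rot: [[0.007, 1.0, 0.003], [0.641, -0.002, -0.768], [-0.768, 0.007, -0.641]]
wrist_force: [7.5, -0.1, 8.3]
opening: 0.0237
clock: 13.62
tcp_pos: [0.5667, -0.1969, 0.1428]
tool_rot: [[0.008, 1.0, 0.002], [0.64, -0.004, -0.768], [-0.768, 0.007, -0.64]]
wrist_force: [12.2, -3.1, 4.0]
opening: 0.0239
```

```bash
python3 -m inch '{"slide":[[-0.0031,-0.002,-0.0026],[-0.0031,-0.002,-0.0026],[-0.0032,-0.0014,-0.0027],[-0.0032,-0.0014,-0.0027],[-0.0033,-0.0009,-0.0028],[-0.0033,-0.0009,-0.0028],[-0.0034,-0.0003,-0.0028],[-0.0034,-0.0003,-0.0028]],"rot":[[0,0,0],[0,0,0],[0,0,0],[0,0,0],[0,0,0],[0,0,0],[0,0,0],[0,0,0]],"gripper":[0.1,0.1,0.1,0.1,0.1,0.1,0.1,0.1]}'
```

```text
clock: 14.28
tcp_pos: [0.557, -0.197, 0.175]
tool_rot: [[0.006, 1.0, -0.0], [0.64, -0.004, -0.769], [-0.769, 0.004, -0.64]]
wrist_force: [11.7, -2.6, -2.6]
opening: 0.0241
```

```bash
python3 -m inch '{"slide":[[-0.0034,0.0003,-0.0028],[-0.0034,0.0003,-0.0028],[-0.0033,0.0009,-0.0028],[-0.0033,0.0009,-0.0028],[-0.0032,0.0014,-0.0027],[-0.0032,0.0014,-0.0027],[-0.0031,0.002,-0.0026],[-0.0031,0.002,-0.0026]],"rot":[[0,0,0],[0,0,0],[0,0,0],[0,0,0],[0,0,0],[0,0,0],[0,0,0],[0,0,0]],"gripper":[0.1,0.1,0.1,0.1,0.1,0.1,0.1,0.1]}'
python3 -m inch '{"slide":[[-0.0028,0.0025,-0.0024],[-0.0028,0.0025,-0.0024],[-0.0026,0.0029,-0.0021],[-0.0026,0.0029,-0.0021],[-0.0022,0.0033,-0.0019],[-0.0022,0.0033,-0.0019],[-0.0019,0.0037,-0.0016],[-0.0019,0.0037,-0.0016]],"rot":[[0,0,0],[0,0,0],[0,0,0],[0,0,0],[0,0,0],[0,0,0],[0,0,0],[0,0,0]],"gripper":[0.1,0.1,0.1,0.1,0.1,0.1,0.1,0.1]}'
```

```text
clock: 14.95
tcp_pos: [0.5643, -0.1969, 0.2084]
tool_rot: [[-0.001, 1.0, -0.003], [0.642, -0.002, -0.767], [-0.767, -0.002, -0.642]]
wrist_force: [-0.9, -5.3, -3.9]
opening: 0.024
clock: 15.62
tcp_pos: [0.5886, -0.1966, 0.2352]
tool_rot: [[-0.002, 1.0, -0.001], [0.642, 0.0, -0.766], [-0.766, -0.002, -0.642]]
wrist_force: [-7.2, -2.1, 5.1]
opening: 0.024
```

```bash
python3 -m inch '{"slide":[[-0.0015,0.004,-0.0013],[-0.0015,0.004,-0.0013],[-0.0011,0.0042,-0.0009],[-0.0011,0.0042,-0.0009],[-0.0007,0.0044,-0.0006],[-0.0007,0.0044,-0.0006],[-0.0002,0.0044,-0.0002],[-0.0002,0.0044,-0.0002]],"rot":[[0,0,0],[0,0,0],[0,0,0],[0,0,0],[0,0,0],[0,0,0],[0,0,0],[0,0,0]],"gripper":[0.1,0.1,0.1,0.1,0.1,0.1,0.1,0.1]}'
python3 -m inch '{"slide":[[0,0,0],[0,0,0],[0,0,0]],"rot":[[0,0,0],[0,0,0],[0,0,0]],"gripper":[0.1,0.1,0.1]}'
```

```text
clock: 16.28
tcp_pos: [0.6234, -0.1961, 0.246]
tool_rot: [[0.002, 1.0, 0.002], [0.642, 0.0, -0.766], [-0.766, 0.002, -0.642]]
wrist_force: [-2.7, -1.4, 8.0]
opening: 0.024
clock: 16.53
tcp_pos: [0.6241, -0.1961, 0.246]
tool_rot: [[0.004, 1.0, 0.002], [0.642, -0.001, -0.767], [-0.767, 0.005, -0.642]]
wrist_force: [2.2, -2.4, 10.0]
opening: 0.0238
```

The turn ended at TCP x 0.6241, against 0.6238 at the start (about 0.004 rad off). Next I'll release, back off and reorient for the knob.

```bash
python3 -m inch '{"slide":[[0,0,0],[0,0,0],[0,0,0],[-0.02,0,0],[-0.025,0,0],[-0.025,0,0],[-0.025,0,0],[-0.025,0,0]],"rot":[[0,0,0],[0,0,0],[0,0,0],[0,0,0],[0,0,0],[0,0,0],[0,0,0],[0,0,0]],"gripper":[0.65,0.65,0.65,0.65,0.65,0.65,0.65,0.65]}'
python3 -m inch '{"slide":[[0,0,0],[0,0,0],[0,0,0],[0,0,0],[0,0,0],[0,0,0],[0,0,0],[0,0,0]],"rot":[[0,-6.67,0],[0,-6.67,0],[0,-6.66,0],[0,-6.67,0],[0,-6.67,0],[0,-6.66,0],[-6.92,0,0],[-6.92,0,0]],"gripper":[0.65,0.65,0.65,0.65,0.65,0.65,0.65,0.65]}'
python3 -m inch '{"slide":[[0,0,0],[0,0,0],[0,0,0],[0,0,0],[0,0,0],[0,0,0],[0,0,0],[0,0,0]],"rot":[[-6.92,0,0],[-6.92,0,0],[-6.92,0,0],[-6.92,0,0],[-6.92,0,0],[-6.92,0,0],[-6.92,0,0],[-6.92,0,0]],"gripper":[0.65,0.65,0.65,0.65,0.65,0.65,0.65,0.65]}'
python3 -m inch '{"slide":[[0,0,0],[0,0,0],[0,0,0],[0,0.022,-0.03],[0,0.022,-0.03],[0,0.022,-0.03],[0,0.022,-0.03],[0,0.022,-0.03]],"rot":[[-6.92,0,0],[-6.92,0,0],[-6.96,0,0],[0,0,0],[0,0,0],[0,0,0],[0,0,0],[0,0,0]],"gripper":[0.65,0.65,0.65,0.65,0.65,0.65,0.65,0.65]}'
python3 -m inch '{"slide":[[0,0.005,-0.024],[0,0,0],[0,0,0]],"rot":[[0,0,0],[0,0,0],[0,0,0]],"gripper":[0.65,0.65,0.65]}'
python3 - <<'E'
from h import *
import pickle
s,d=snap('wrist','w3.png'); W=wcam(s,d); p=np.load('p.npy')
print(s['tcp_pos'],s['qpos'].round(1)); print(proj(W,mt(p,[(-175,0,190),(0,-66,238),(0,-16,238)])).round())
E
```

```text
clock: 17.2
tcp_pos: [0.6234, -0.2732, 0.3359]
tool_rot: [[-0.001, 1.0, -0.001], [0.643, -0.0, -0.766], [-0.766, -0.001, -0.643]]
wrist_force: [0.6, -0.2, 0.9]
opening: 0.0556
clock: 17.87
tcp_pos: [0.6239, -0.2708, 0.3357]
tool_rot: [[0.0, 0.969, 0.247], [-0.001, 0.247, -0.969], [-1.0, 0.0, 0.001]]
wrist_force: [-0.2, -0.2, 1.2]
opening: 0.0553
clock: 18.53
tcp_pos: [0.6236, -0.2726, 0.3346]
tool_rot: [[-0.001, 0.35, 0.937], [0.001, 0.937, -0.35], [-1.0, 0.0, -0.001]]
wrist_force: [0.7, -0.2, -0.5]
opening: 0.0553
clock: 19.2
tcp_pos: [0.4721, -0.1616, 0.3345]
tool_rot: [[-0.001, 0.0, 1.0], [0.001, 1.0, -0.0], [-1.0, 0.001, -0.001]]
wrist_force: [0.7, -0.1, 0.6]
opening: 0.0559
clock: 19.45
tcp_pos: [0.4492, -0.1574, 0.3358]
tool_rot: [[0.001, 0.0, 1.0], [-0.0, 1.0, -0.0], [-1.0, -0.0, 0.001]]
wrist_force: [0.9, 0.6, -0.1]
opening: 0.0556
[ 0.44921346 -0.15736382  0.33576101] [ -23.8   -5.2   78.7    0.   106.4 -113.7]
[[318. 191.]
 [247. 392.]
 [302. 392.]]
```

View pics/w3.png

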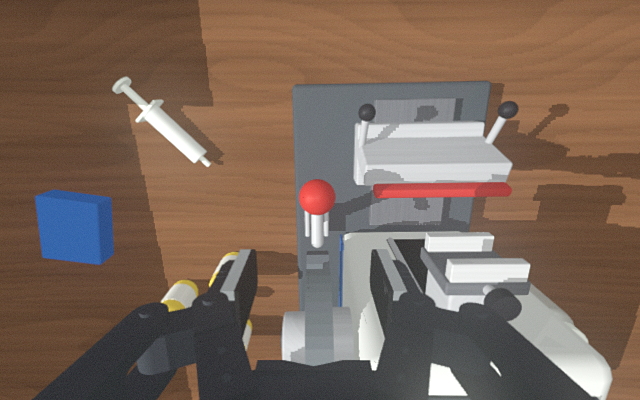

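The knob is at (317,197), almost fully back (predicted 318,191). The syringe, box and bottles look undisturbed. Next I'll descend and grip the knob.

```bash
python3 -m inch '{"slide":[[0.03,0.003,0.003],[0.03,0,0],[0.03,0,0],[0.025,0,0],[0.016,0,0],[0.01,0,0],[0,0,0]],"rot":[[0,0,0],[0,0,0],[0,0,0],[0,0,0],[0,0,0],[0,0,0],[0,0,0]],"gripper":[0.65,0.65,0.65,0.65,0.65,0.65,0.65]}'
python3 -m inch '{"slide":[[0,0,0],[0,0,0],[0,0,0],[0,0,0],[0,0,0],[0,0,0]],"rot":[[0,0,0],[0,0,0],[0,0,0],[0,0,0],[0,0,0],[0,0,0]],"gripper":[0.2,0.2,0.2,0.2,0.2,0.2]}' 40
python3 -m inch '{"slide":[[-0.0024,0,0.0051],[-0.0024,0,0.0052],[-0.0023,0,0.0053],[-0.0022,0,0.0054],[-0.0019,0,0.0056],[-0.0017,0,0.0057],[-0.0015,0,0.0057],[0,0,0]],"rot":[[0,0,0],[0,0,0],[0,0,0],[0,0,0],[0,0,0],[0,0,0],[0,0,0],[0,0,0]],"gripper":[0.2,0.2,0.2,0.2,0.2,0.2,0.2,0.2]}'
```

```text
clock: 20.08
tcp_pos: [0.4525, -0.1545, 0.1914]
tool_rot: [[-0.005, 0.0, 1.0], [0.002, 1.0, -0.0], [-1.0, 0.002, -0.005]]
wrist_force: [-0.1, 0.2, -0.1]
opening: 0.0554
clock: 20.58
tcp_pos: [0.4533, -0.1544, 0.1957]
tool_rot: [[0.002, -0.0, 1.0], [-0.0, 1.0, 0.0], [-1.0, -0.0, 0.002]]
wrist_force: [-1.1, 4.6, 5.1]
opening: 0.03
clock: 21.25
tcp_pos: [0.4914, -0.154, 0.2088]
tool_rot: [[0.0, 0.0, 1.0], [0.001, 1.0, -0.0], [-1.0, 0.001, 0.0]]
wrist_force: [1.2, 6.3, 1.4]
opening: 0.0298
```

```bash
python3 -m inch '{"slide":[[-0.001,0,0.003],[0,0,0.002],[0,0,0.002],[0,0,0]],"rot":[[0,0,0],[0,0,0],[0,0,0],[0,0,0]],"gripper":[0.2,0.2,0.2,0.2]}'
python3 -m inch '{"slide":[[0,0,0.002],[0,0,0.002],[0,0,0]],"rot":[[0,0,0],[0,0,0],[0,0,0]],"gripper":[0.2,0.2,0.2]}'
```

```text
clock: 21.58
tcp_pos: [0.4982, -0.1539, 0.2099]
tool_rot: [[0.001, -0.001, 1.0], [0.001, 1.0, 0.001], [-1.0, 0.001, 0.001]]
wrist_force: [1.2, 5.0, 0.8]
opening: 0.0294
clock: 21.83
tcp_pos: [0.5017, -0.1539, 0.2106]
tool_rot: [[-0.0, -0.001, 1.0], [0.001, 1.0, 0.001], [-1.0, 0.001, -0.0]]
wrist_force: [-4.9, 6.3, 5.8]
opening: 0.0298
```

```bash
python3 -m inch '{"slide":[[0,0,0],[0,0,0],[0,0,0],[-0.02,0,0],[-0.03,0,0],[-0.03,0,0],[0,0,-0.033],[0,0,-0.033]],"rot":[[0,0,0],[0,0,0],[0,0,0],[0,0,0],[0,0,0],[0,0,0],[0,0,0],[0,0,0]],"gripper":[0.65,0.65,0.65,0.65,0.65,0.65,0,0]}'
python3 -m inch '{"slide":[[0,0,0],[0,0,0],[0,0,0],[0,0,0],[0,0,0],[0,0,0]],"rot":[[0,0,0],[0,0,0],[0,0,0],[0,0,0],[0,0,0],[0,0,0]],"gripper":[0,0,0,0,0,0]}' 40
python3 - <<'E'
from h import *
s,d=snap('wrist','w4.png'); W=wcam(s,d); p=np.load('p.npy')
print(s['tcp_pos']); print(proj(W,mt(p,[(-130,0,208),(-135,0,206.7)])).round())
a=d['color'].astype(int); m=(a[:,:,0]>150)&(a[:,:,1]<70)&(a[:,:,2]<70); n,l,st,c=cv2.connectedComponentsWithStats(m.astype(np.uint8))
print([(st[i].tolist(),c[i].round(1)) for i in range(1,n) if st[i,4]>100])
E
```

```text
clock: 22.5
tcp_pos: [0.4363, -0.1551, 0.2912]
tool_rot: [[0.003, -0.0, 1.0], [-0.002, 1.0, 0.0], [-1.0, -0.002, 0.003]]
wrist_force: [-0.3, -0.2, 0.3]
opening: 0.0321
clock: 23.0
tcp_pos: [0.4363, -0.1546, 0.2894]
tool_rot: [[-0.0, -0.0, 1.0], [0.0, 1.0, 0.0], [-1.0, 0.0, -0.0]]
wrist_force: [-0.0, -0.4, 0.4]
opening: -0.0001
[ 0.43631025 -0.15460338  0.28935131]
[[315. 290.]
 [315. 283.]]
[]
```

View pics/w4.png

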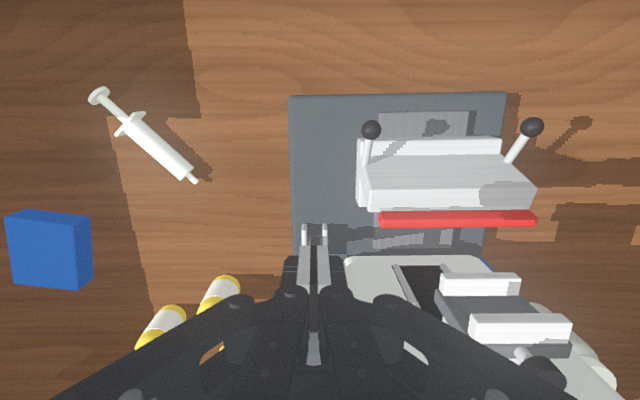

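The closed fingers hide the knob (expected at 315,290), which suggests it is home. I'll push from the operator side with closed fingers to seat it.

```bash
python3 -m inch '{"slide":[[0.03,0,0],[0.03,0,0],[0.014,0,0],[0,0,0.01],[0,0,0.01],[0,0,0.006],[0,0,0.003],[0,0,0.002]],"rot":[[0,0,0],[0,0,0],[0,0,0],[0,0,0],[0,0,0],[0,0,0],[0,0,0],[0,0,0]],"gripper":[0,0,0,0,0,0,0,0]}'
python3 -m inch '{"slide":[[0,0,0.002],[0,0,0.002],[0,0,0]],"rot":[[0,0,0],[0,0,0],[0,0,0]],"gripper":[0,0,0]}'
python3 -m inch '{"slide":[[0,0,0.002],[0,0,0.002],[0,0,0]],"rot":[[0,0,0],[0,0,0],[0,0,0]],"gripper":[0,0,0]}'
```

```text
clock: 23.72
tcp_pos: [0.4672, -0.1546, 0.2156]
tool_rot: [[-0.0, -0.0, 1.0], [0.0, 1.0, 0.0], [-1.0, 0.0, -0.0]]
wrist_force: [0.9, 0.2, -0.2]
opening: 0.0001
clock: 23.97
tcp_pos: [0.4685, -0.1546, 0.2156]
tool_rot: [[-0.007, 0.001, 1.0], [0.001, 1.0, -0.001], [-1.0, 0.001, -0.007]]
wrist_force: [-14.7, 1.2, 6.1]
opening: -0.0
clock: 24.22
tcp_pos: [0.4693, -0.1546, 0.2157]
tool_rot: [[-0.016, 0.002, 1.0], [0.001, 1.0, -0.002], [-1.0, 0.001, -0.016]]
wrist_force: [-37.6, 3.4, 14.1]
opening: -0.0001
```

It hit a hard stop exactly at the predicted home contact (x≈0.468), so the lever is fully in. Now I'll back off, go up, open the gripper and check.

```bash
python3 -m inch '{"slide":[[0,0,-0.01],[0,0,-0.015],[0,0,-0.02],[-0.03,0,0],[-0.035,0,0],[-0.035,0,0],[-0.035,0,0],[0,0,0]],"rot":[[0,0,0],[0,0,0],[0,0,0],[0,0,0],[0,0,0],[0,0,0],[0,0,0],[0,0,0]],"gripper":[0,0,0,0,0,0,1,1]}'
python3 -m inch '{"slide":[[0,0.03,-0.02],[0,0.03,0],[0,0.03,0],[0,0,0],[0,0,0],[0,0,0]],"rot":[[0,0,0],[0,0,0],[0,0,0],[0,0,0],[0,0,0],[0,0,0]],"gripper":[1,1,1,1,1,1]}'
python3 - <<'E'
from h import *
s,d=snap('scene','s1.png'); p=np.load('p.npy'); _,t=snap('top','t1.png')
print(s['tcp_pos'],s['wrist_force'],proj(d,mt(p,[(-130,0,208),(-175,0,190),(0,-66,238)])).round(1).tolist())
o=cv2.imread('pics/scene0.png')
def red(a):
    b=a[150:205,260:310].astype(int); m=(b[:,:,2]>140)&(b[:,:,1]<70)&(b[:,:,0]<70); y,x=np.nonzero(m); k=x<38; return x[k].mean()+260,y[k].mean()+150,k.sum()
n=cv2.imread('pics/s1.png'); print(red(o),red(n))
c=np.hstack([cv2.resize(i[150:320,190:320],None,fx=3,fy=3,interpolation=3) for i in(o,n)]); cv2.imwrite('pics/cmp.png',c)
E
```

```text
clock: 24.88
tcp_pos: [0.4305, -0.155, 0.3587]
tool_rot: [[0.012, 0.0, 1.0], [-0.005, 1.0, -0.0], [-1.0, -0.005, 0.012]]
wrist_force: [1.4, -0.7, 0.9]
opening: 0.023
clock: 25.38
tcp_pos: [0.4098, -0.0648, 0.3507]
tool_rot: [[0.0, -0.0, 1.0], [-0.0, 1.0, 0.0], [-1.0, -0.0, 0.0]]
wrist_force: [-0.5, -0.9, 0.4]
opening: 0.0854
[ 0.40977374 -0.06478758  0.35066344] [-0.4851277  -0.92846129  0.3632642 ] [[287.2, 175.9], [284.9, 166.5], [269.0, 215.9]]
(np.float64(286.5432098765432), np.float64(175.48148148148147), np.int64(81)) (np.float64(285.8072289156627), np.float64(175.13253012048193), np.int64(83))
```

View pics/cmp.png

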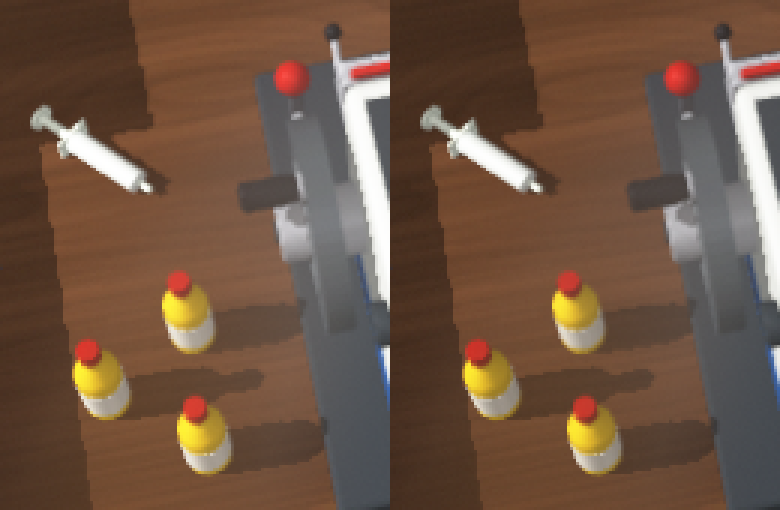

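Before and after match: knob home (291,78 against 681,78, with the right half offset by 390), handle at the top, bottles and syringe unmoved. Handing in.

```bash
python3 -c "
from workcell import env
print(env.job_done())"
```

```text
the job is handed in; nothing more can be done
None
```

I pulled the lock lever back, turned the handwheel one full turn clockwise by its handle in about 8 s, then pushed the lever home. The job was handed in at about 25.5 s on the robot's clock.

- **Wheel:** the tool came back to x 0.6241 m, against 0.6238 m at the start of the turn, which is about 0.004 rad off. The handle is at the top again in the final picture.
- **Lever pulled back:** the last picture before closing showed the knob about 5 mm short of fully back. It held clear of the rim, since the wheel turned without resistance from the lock.
- **Lock home:** the closing push met a hard stop at the predicted home position. The knob then sat within 1 pixel of where it started in the scene view.
- **Forces:** the highest reading I saw was about 40 N at the wrist, during that last push with the closed fingertips. It stayed under the 120 N wrist limit; the 40 N limit is for the arm and gripper body, which I did not drive against anything. Readings come only at the end of each move, so a brief peak could have been missed.
- **Things around:** the three bottles and the syringe look unmoved in the before/after crop, and the slide box looked in place in the wrist view. I did not compare the jar specifically, but the arm never came near it. The gripper was open and touching nothing at hand-in.

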